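# Load the jar rail and shut its keeper

### The arm

A 6-joint arm with a two-finger parallel gripper is mounted at the origin on the work surface. World frame = base frame: x ahead of the robot, y to its left, z up, the work surface at z = 0. Lengths are in m, angles in rad, forces in N, time in s.
With the tool pointing down it reaches from about 0.35 to 0.975 m from the base axis. Payload 7.1 kg.
Tool frame: the origin (TCP) lies midway between the tips of the shut fingers; the grasp point (between the pads) lies 19 mm behind it; z points along the fingers, x is the direction in which the jaws open and shut, and the axes are right-handed (so a half turn about z gives the same grasp; the last joint's range is limited). The gripper opens to 88 mm and grips with 3 to 60 N. Pads are 20 mm wide; open, the fingers measure 115 mm over their backs; the gripper's body (75 mm by 178 mm) begins 61 mm behind the grasp point.
Start: joints at [-1.172, 0.423, 1.63, -0, 1.089, -0.019], TCP at [0.254, -0.571, 0.223] pointing down, gripper open.
Joint ranges: [-3, 3], [-0.9, 2.11], [0.09, 2.58], [-1.31, 4.45], [0.11, 2.69], [-2.54, 2.54]. Speed limits (rad/s): [2.39, 2.39, 3.01, 3.14, 3.14, 3.14].

### API

Orientations are given as a unit quaternion [w, x, y, z].
In Python, from station import move_pose, movel, movej, command_gripper, wait, inverse_kinematics, read_camera, camera_info, MotionError, job_done, get_time, get_joint_pos, get_qvel, get_effort, get_tcp_pos, get_ee_rot, get_ft_force, get_ft_torque, get_grip_width gives the robot as it stands. Calls block until the motion is done:
- move_pose(position, orientation): joint-space move of the TCP to a pose.
- movel(position, frame=None, v=0.15, until_force=None): straight line of the TCP; frame=None keeps the orientation; v is the mean speed in m/s. With until_force (N) it stops when the force on the tool has changed by that much, and returns True; else False.
- movej(angles): joint-space move.
- command_gripper(opening): opening from 0.0 (shut) to 1.0 (fully open); the grip force is fixed at half the most; returns when the fingers have stopped.
- wait(seconds).
- inverse_kinematics(position, orientation): joint angles nearest the present ones, or None.
- read_camera(name): name is "scene" or "top" or "wrist"; returns the picture (480x640x3 uint8, red, green, blue); there is no depth.
- camera_info(name): a dict with "intrinsics" (3x3 intrinsics, pixels), "dist" ([k1, k2, p1, p2, k3] as OpenCV has them; the pictures are not rectified), "T" (4x4, takes a point from camera to world coordinates); the wrist camera has in their place "tool_from_camera" (4x4, takes a point from camera to tool coordinates, whose origin is the TCP and whose axes are the tool frame's). Camera axes: x right, y up, looking along -z (the intrinsics and any distortion apply to the point x, -y, -z); pixel columns grow to the right and rows downward; lengths in m; the calibration is good to about 2 mm. A picture is of the moment at which its call begins: read the wrist's pose just before it. camera_info takes no time and is no camera call.
A pose or a line that the arm cannot do raises MotionError and nothing moves.
- job_done(): hands the job in, once; it reports no verdict.
Readings, each from a call of its own:
- get_time(): time.
- get_joint_pos(): joint angles.
- get_qvel(): joint speeds.
- get_effort(): joint torques, N m.
- get_tcp_pos(): TCP position.
- get_ee_rot(): TCP orientation.
- get_ft_force(): force on the tool from outside, world axes, zero at the start.
- get_ft_torque(): the same for the moment, N m.
- get_grip_width(): opening from 0.0 (shut) to 1.0 (fully open).
Only numpy, scipy, OpenCV 4.12 (cv2) and the standard library are available. Lean on these libraries where they do the work, as an engineer would, in place of code of your own. Each camera call takes 0.05 s, during which the arm holds its last target.

### The job

Swing the rail's keeper arm fully out until it clicks into its open detent, then bring in every jar standing on the marble: each one goes foot first into the open end of the rail and slides along until it stands centred at the clip of its own cap colour (a clip without a jar stays empty). When all are in place, swing the keeper back across the mouth until it clicks shut, with the jars upright at their clips and the pan, mortar, spatula and lid clamp left where they are.

Things in the scene. Friction and masses are not known exactly. Their poses are not given: they have to be found in the camera images.
- rail: fixed steel rail, open mouth at one end, stop at the other. Origin: on the slab, on the centre line at the mouth. x runs inward along the rail, y across (hinge side positive), z up. Floorless channel (feet slide on the slab) 65 mm wide inside, 11 mm high; lips above it, top at 15 mm, leave a 44 mm slot for jar necks, so feet enter only at the mouth. 77 mm wide outside; stop at x=312 mm.
- keeper (a joint): angle (rad) of the keeper, a level steel arm 29 to 39 mm above the slab on an upright hinge beside the mouth. 0 = shut across the mouth; 1.57 = pointing straight out of the rail; 2.4 = fully open, folded to the hinge side. About 0.5 rad before each end it meets a sprung ball (about 2 N at the knob), which clicks in behind it; elsewhere it stays by friction. Starts half swung.
- rail_end (a point): fixed point on the slab, on the rail's centre line at the inner face of its end stop. At the mouth end the channel's side walls flare out over x = -26 to 0 mm of the rail frame to about 88 mm apart, without lips; beyond is open slab.
- keeper_hinge (a point): fixed point on the keeper's upright hinge axis, 34 mm above the slab; in the rail's frame at x=-10, y=70 mm. Its dark foot is a disc 72 mm across, top 22 mm above the slab.
- keeper_knob (a point): top centre of the black upright round knob at the keeper's end, 18 mm in diameter, 98 mm above the slab, 112 mm from the hinge axis; free to be gripped from 45 mm to 98 mm above the slab. Seen from above, at keeper = 0 it lies on the rail's -y side of the hinge and moves clockwise as the angle grows.
- jar_red: grey-tinted glass jar with a red twist cap on a steel slide foot, 108 mm high, about 0.32 kg. Origin: centre of the underside of the foot; z up the jar. Foot: square 60 x 60 x 6 mm, its sides along the jar's x and y; neck 36 mm diameter from 6 to 19 mm; glass 54 mm diameter from 19 to 86 mm; cap 46 mm diameter from 86 to 108 mm (grip here). May be absent.
- jar_yellow: grey-tinted glass jar with a yellow twist cap on a steel slide foot, 108 mm high, about 0.32 kg. Origin: centre of the underside of the foot; z up the jar. Foot: square 60 x 60 x 6 mm, its sides along the jar's x and y; neck 36 mm diameter from 6 to 19 mm; glass 54 mm diameter from 19 to 86 mm; cap 46 mm diameter from 86 to 108 mm (grip here). May be absent.
- jar_blue: grey-tinted glass jar with a blue twist cap on a steel slide foot, 108 mm high, about 0.32 kg. Origin: centre of the underside of the foot; z up the jar. Foot: square 60 x 60 x 6 mm, its sides along the jar's x and y; neck 36 mm diameter from 6 to 19 mm; glass 54 mm diameter from 19 to 86 mm; cap 46 mm diameter from 86 to 108 mm (grip here). May be absent.
- jar_green: grey-tinted glass jar with a green twist cap on a steel slide foot, 108 mm high, about 0.32 kg. Origin: centre of the underside of the foot; z up the jar. Foot: square 60 x 60 x 6 mm, its sides along the jar's x and y; neck 36 mm diameter from 6 to 19 mm; glass 54 mm diameter from 19 to 86 mm; cap 46 mm diameter from 86 to 108 mm (grip here). May be absent.
- clip_red: fixed red marker clip on the rail's hinge-side lip. Origin: on the rail's centre line at slab level, x along the rail as the rail's; it is the place for the red-capped jar. The coloured tab (26 mm along the rail) sits 36 to 61 mm to the +y side of it, top 18 mm above the slab. The four clips stand 76 mm apart (48, 124, 200, 276 mm from the mouth), their order of colours varies.
- clip_yellow: fixed yellow marker clip on the rail's hinge-side lip. Origin: on the rail's centre line at slab level, x along the rail as the rail's; it is the place for the yellow-capped jar. The coloured tab (26 mm along the rail) sits 36 to 61 mm to the +y side of it, top 18 mm above the slab. The four clips stand 76 mm apart (48, 124, 200, 276 mm from the mouth), their order of colours varies.
- clip_blue: fixed blue marker clip on the rail's hinge-side lip. Origin: on the rail's centre line at slab level, x along the rail as the rail's; it is the place for the blue-capped jar. The coloured tab (26 mm along the rail) sits 36 to 61 mm to the +y side of it, top 18 mm above the slab. The four clips stand 76 mm apart (48, 124, 200, 276 mm from the mouth), their order of colours varies.
- clip_green: fixed green marker clip on the rail's hinge-side lip. Origin: on the rail's centre line at slab level, x along the rail as the rail's; it is the place for the green-capped jar. The coloured tab (26 mm along the rail) sits 36 to 61 mm to the +y side of it, top 18 mm above the slab. The four clips stand 76 mm apart (48, 124, 200, 276 mm from the mouth), their order of colours varies.
- pan: bystander: steel paella pan 230 mm across with two loop handles, 46 mm high; origin under its centre
- mortar: bystander: white ceramic mortar 110 mm across with pestle, 135 mm high; origin under its centre
- spatula: bystander: grey silicone spatula 260 mm long lying flat; origin near its middle
- lid_clamp: bystander: stainless clamp holding a 170 mm pan lid upright, 185 mm high; origin under its foot
Things that resemble listed ones, but are neither listed nor needed, are in the scene too. Leave any orange look-alike of the jar_green alone.

How it is judged:
By the outcome, as a careful person would: the job done as asked, in the order asked, and still so for the second after the job is handed in, with the robot touching nothing.
Of jar_red, jar_yellow, jar_blue, jar_green only 3 to 4 are there at a start; the rules pass over those that are not, and their reading is None.
At some moment in a run one of jar_red, jar_yellow, jar_blue, jar_green may be knocked a few centimetres aside while the robot is not near it.
Once in a run the grip may slacken for a moment while it holds something.
It also fails if it takes over 210 s, if anything falls off the work surface, if the arm or the gripper's body presses on something with over 40 N, if the wrist force passes 120 N, or if a joint passes its speed limit or range.

## Working session

There is one attempt and no reset: what is moved stays moved. The work goes in short steps, each a Python script; the robot and the scene stay as the last script left them, time stands still between calls to the robot, and variables do not carry over. Pictures are saved under pics/ and viewed, and the job is handed in when it is done.

```bash
ls; mkdir -p pics
python3 - <<'E'
from station import *
import cv2,numpy as np
for n in ["scene","top","wrist"]:
    im=read_camera(n); cv2.imwrite(f"pics/{n}0.png",im[:,:,::-1])
    ci=camera_info(n)
    print(n,{k:np.round(np.array(v),4).tolist() for k,v in ci.items()})
print(get_time())
E
```

```text
pics
scene {'intrinsics': [[445.1671, 0.0, 317.7086], [0.0, 445.1671, 243.1801], [0.0, 0.0, 1.0]], 'dist': [-0.1117, 0.0, 0.0, 0.0, 0.0], 'T': [[-0.1505, -0.8227, 0.5481, 1.0503], [0.9885, -0.1171, 0.0957, 0.026], [-0.0145, 0.5562, 0.8309, 0.887], [0.0, 0.0, 0.0, 1.0]]}
top {'intrinsics': [[536.8789, 0.0, 324.2141], [0.0, 536.8789, 243.7056], [0.0, 0.0, 1.0]], 'dist': [-0.1578, 0.0, 0.0, 0.0, 0.0], 'T': [[0.0286, 0.9966, -0.0773, 0.4192], [-0.9996, 0.029, 0.0044, -0.0667], [0.0067, 0.0771, 0.997, 1.4325], [0.0, 0.0, 0.0, 1.0]]}
wrist {'intrinsics': [[419.4936, 0.0, 319.1723], [0.0, 419.4936, 237.1194], [0.0, 0.0, 1.0]], 'dist': [0.0039, 0.0, 0.0, 0.0, 0.0], 'tool_from_camera': [[1.0, 0.0006, -0.0004, 0.0001], [0.0005, -0.9625, -0.2712, -0.0735], [-0.0006, 0.2712, -0.9625, -0.1613], [0.0, 0.0, 0.0, 1.0]]}
0.15
```

View pics/scene0.png

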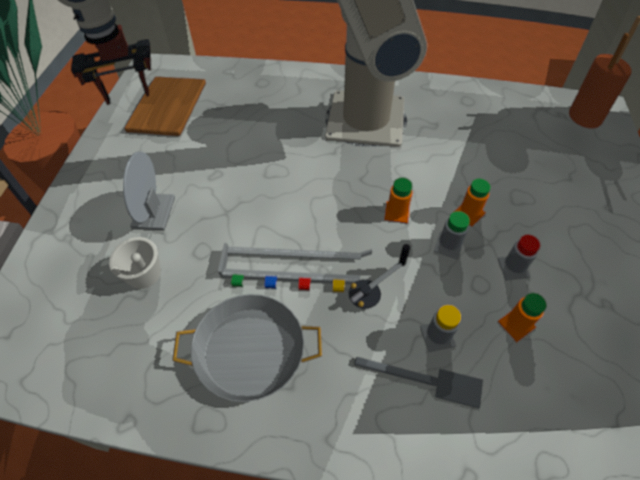

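View pics/top0.png

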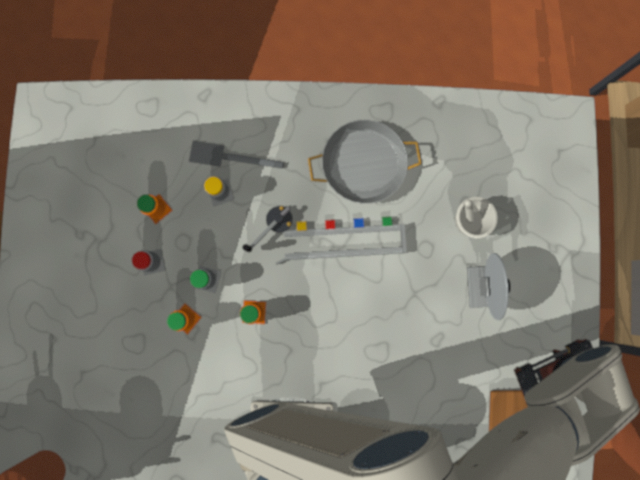

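View pics/wrist0.png

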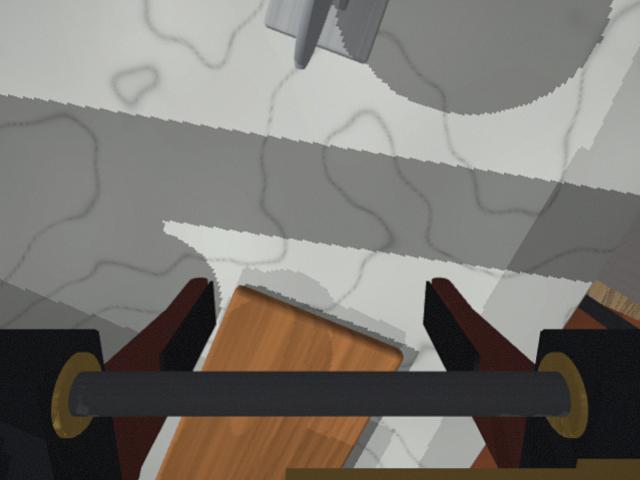

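```bash
cat > h.py <<'E'
from station import *
import cv2,numpy as np
from scipy.spatial.transform import Rotation as R
def camT(n,pose=None):
    ci=camera_info(n); 
    if n!="wrist": return ci,np.array(ci["T"])
    p,q=pose if pose is not None else (get_tcp_pos(),get_ee_rot())
    T=np.eye(4);T[:3,:3]=R.from_quat(np.array(q)[[1,2,3,0]]).as_matrix();T[:3,3]=p
    return ci,T@np.array(ci["tool_from_camera"])
def pix2w(n,uv,z,pose=None):
    ci,T=camT(n,pose)
    K=np.array(ci["intrinsics"]);d=np.array(ci["dist"])
    q=cv2.undistortPoints(np.array(uv,float).reshape(-1,1,2),K,d).reshape(-1,2)
    ray=np.c_[q[:,0],-q[:,1],-np.ones(len(q))]@T[:3,:3].T
    o=T[:3,3]; s=(z-o[2])/ray[:,2]
    return o+ray*s[:,None]
def w2pix(n,P,pose=None):
    ci,T=camT(n,pose)
    c=(np.array(P,float).reshape(-1,3)-T[:3,3])@T[:3,:3]
    c=c*[1,-1,-1]
    K=np.array(ci["intrinsics"]);d=np.array(ci["dist"])
    return cv2.projectPoints(c.reshape(-1,1,3),np.zeros(3),np.zeros(3),K,d)[0].reshape(-1,2)
def save(name,im,crop=None,k=1):
    if crop: x0,y0,x1,y1=crop; im=im[y0:y1,x0:x1]
    if k!=1: im=cv2.resize(im,None,fx=k,fy=k,interpolation=cv2.INTER_CUBIC)
    cv2.imwrite(f"pics/{name}.png",im[:,:,::-1])
def down(a):
    # tool pointing down, tool x (jaw axis) at world angle a
    q=(R.from_euler('z',a)*R.from_euler('x',np.pi)).as_quat()
    return [q[3],q[0],q[1],q[2]]
E
python3 - <<'E'
from h import *
a=cv2.imread("pics/top0.png")[:,:,::-1]; save("t1",a,(120,140,440,340),2.5)
a=cv2.imread("pics/scene0.png")[:,:,::-1]; save("s1",a,(210,150,570,420),2.2)
print(get_ee_rot())
E
```

```text
[-3.21471993e-04  8.38380576e-01 -5.45085026e-01 -4.69343813e-04]
```

View pics/t1.png

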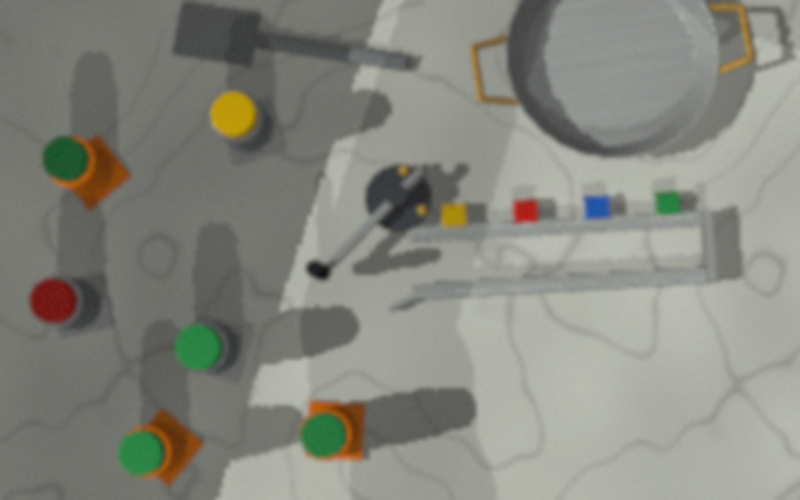

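View pics/s1.png

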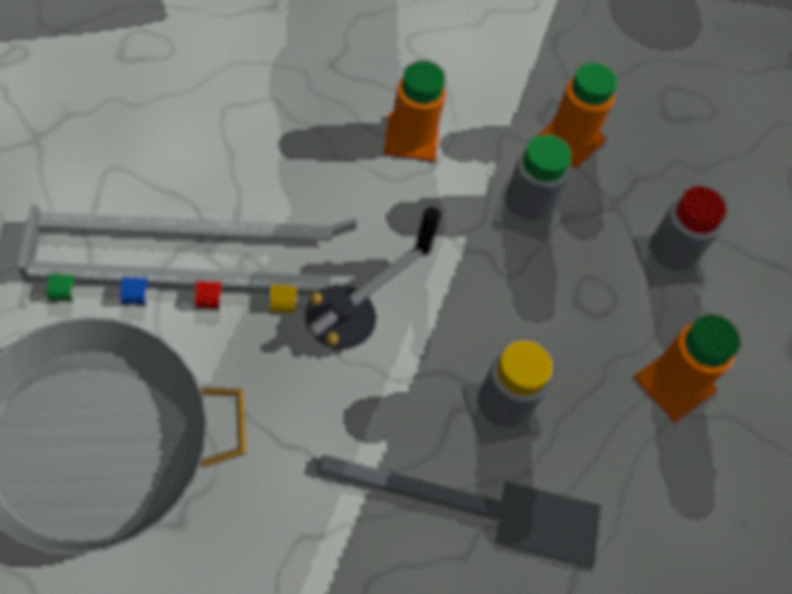

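The grey-glass jars are green at top px (200,279), red (142,260) and yellow (213,186); there is no blue. The green-capped look-alikes with orange bodies are at (147,204), (177,321) and (250,314), so I'll leave those alone. Counting from the mouth, the clips run yellow, red, blue, green. Next I'll turn these pixels into positions.

Run:
```python
from h import *
np.set_printoptions(precision=4,suppress=True)
f=lambda p:np.array(p)/2.5+[120,140]
g=lambda p:np.array(p)/2.2+[210,150]
cl=pix2w("top",[f(p) for p in [(454,215),(526,211),(597,207),(668,203)]],0.018)
cs=pix2w("scene",[g(p) for p in [(284,289),(208,286),(134,283),(60,280)]],0.018)
print("clips top\n",cl,"\nscene\n",cs)
print("spacing",np.linalg.norm(np.diff(cl,axis=0),axis=1),np.linalg.norm(np.diff(cs,axis=0),axis=1))
print("knob",pix2w("top",[f((318,270))],.098),pix2w("scene",[g((431,212))],.098))
print("hingefoot",pix2w("top",[f((398,197))],.022),pix2w("scene",[g((341,317))],.022))
print("caps Y R G",pix2w("top",[f((233,114)),f((54,300)),f((199,347))],.108),"\n",pix2w("scene",[g((526,366)),g((701,210)),g((548,158))],.108))
print("lookalikes",pix2w("top",[f((66,159)),f((142,452)),f((324,434))],.108))
m=(cl+cs)/2
d=m[3]-m[0];d/=np.linalg.norm(d);d[2]=0
y=np.array([-d[1],d[0],0])
O=np.mean([m[i]-d*s-y*.0485 for i,s in enumerate([.048,.124,.2,.276])],axis=0);O[2]=0
print("rail O",O,"yaw",np.degrees(np.arctan2(d[1],d[0])),"hinge",O-.01*d+.07*y)
np.save("rail.npy",[O,d,y])
```

```text
clips top
 [[ 0.5741 -0.0117  0.018 ]
 [ 0.5806 -0.0879  0.018 ]
 [ 0.5871 -0.1631  0.018 ]
 [ 0.5937 -0.2387  0.018 ]] 
scene
 [[ 0.5713 -0.0116  0.018 ]
 [ 0.5788 -0.0882  0.018 ]
 [ 0.5862 -0.1634  0.018 ]
 [ 0.5938 -0.2394  0.018 ]]
spacing [0.0764 0.0755 0.0759] [0.077  0.0755 0.0764]
knob [[0.5063 0.1193 0.098 ]] [[0.5115 0.122  0.098 ]]
hingefoot [[0.5912 0.048  0.022 ]] [[0.5969 0.0483 0.022 ]]
caps Y R G [[0.6602 0.2106 0.108 ]
 [0.4675 0.3846 0.108 ]
 [0.4256 0.234  0.108 ]] 
 [[0.6674 0.2102 0.108 ]
 [0.4787 0.3836 0.108 ]
 [0.4371 0.2344 0.108 ]]
lookalikes [[0.6105 0.3803 0.108 ]
 [0.3194 0.2875 0.108 ]
 [0.344  0.1061 0.108 ]]
rail O [0.52   0.0313 0.    ] yaw -84.70418222587591 hinge [0.5888 0.0477 0.    ]
```

Run:
```python
from h import *
p=get_tcp_pos(); movel([p[0],p[1],.32],v=.25)
move_pose([.52,.05,.30],down(0)); 
pose=(get_tcp_pos(),get_ee_rot()); im=read_camera("wrist"); save("w1",im); np.save("w1pose.npy",np.r_[pose[0],pose[1]])
print(pose,get_time(),get_joint_pos())
O,d,y=np.load("rail.npy")
for n,P in dict(mouth=O,hinge=O-.01*d+.07*y+[0,0,.034],hf=O-.01*d+.07*y+[0,0,.022],knob=[.509,.1205,.098],G=[.431,.234,.108],Y=[.664,.21,.108],lipL=O+.0385*y+[0,0,.015],lipR=O-.0385*y+[0,0,.015]).items(): print(n,w2pix("wrist",P,pose))
```

```text
(array([0.52016736, 0.04934623, 0.3000137 ]), array([ 6.21102041e-05,  9.99999834e-01, -5.71819477e-04,  4.14506265e-05])) 3.1417 [ 7.17867100e-02  1.84840079e-01  1.77651935e+00 -1.33600397e-04
  1.18017518e+00  7.30734232e-02]
mouth [[319.5122573  204.07743447]]
hinge [[386.36222668 194.73771262]]
hf [[384.61330307 192.75741379]]
knob [[306.27958249 121.97797367]]
G [[198.54134397 -37.54524624]]
Y [[510.65794902  -1.80671109]]
lipL [[354.98392981 203.50302026]]
lipR [[284.21144261 210.05711262]]
```

View pics/w1.png

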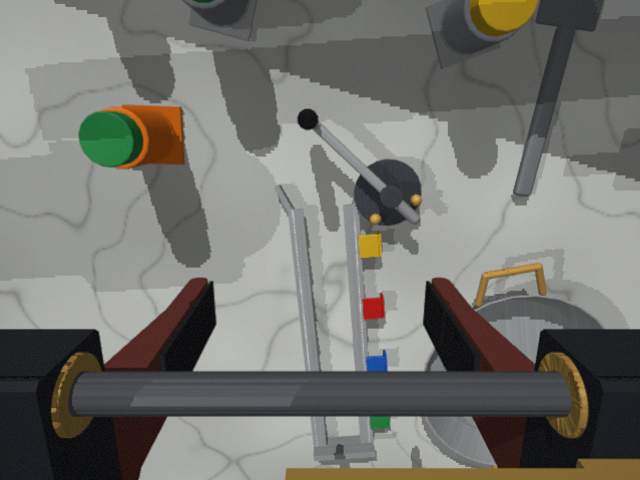

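Wrist view: knob at (308,119), hinge foot about (388,191), clip tabs at (370,246), (374,308), (376,360) and (380,421). Everything is within 3 px of the prediction. I'll refine it in a crop.

Run:
```python
from h import *
a=cv2.imread("pics/w1.png")[:,:,::-1]; save("w1c",a,(260,90,440,270),3.3); save("w1d",a,(270,220,470,470),2.4)
```

```text
(no output)
```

View pics/w1c.png

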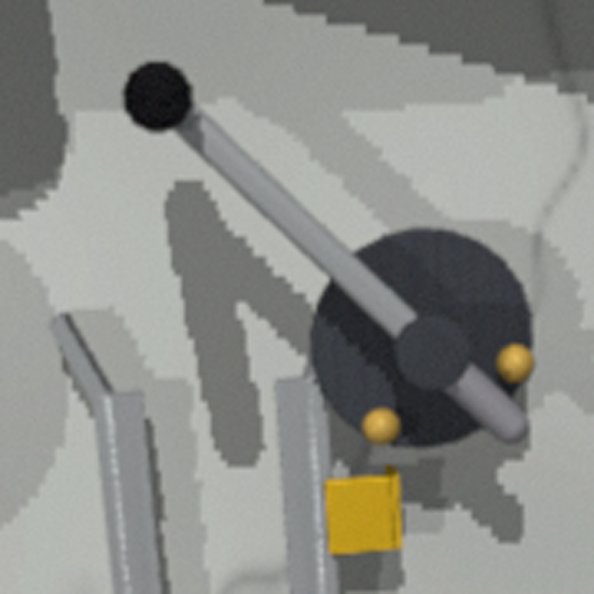

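View pics/w1d.png

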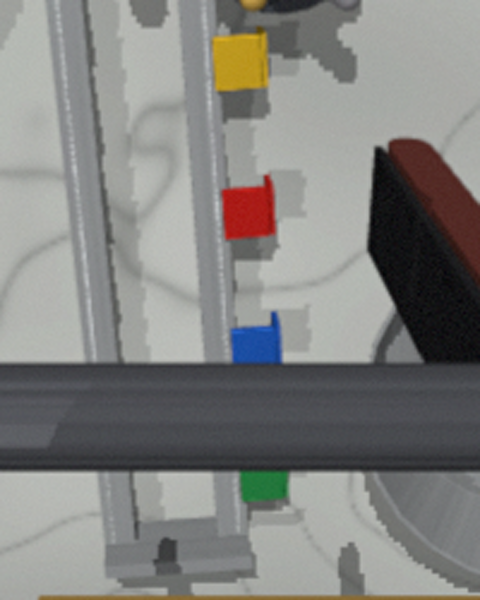

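Run:
```python
from h import *
np.set_printoptions(precision=4,suppress=True)
v=np.load("w1pose.npy");pose=(v[:3],v[3:])
c=pix2w("wrist",[(323.8,209.7),(331.5,303.3),(337.1,365.8),(342.7,432.5)],.015,pose)
t=pix2w("wrist",[(369.4,246),(373.3,308.8),(380.2,421)],.018,pose)
k=pix2w("wrist",[(307.6,119.2)],.098,pose)
hf=pix2w("wrist",[(260+421/3.3,90+337/3.3)],.022,pose)
hp=pix2w("wrist",[(260+432/3.3,90+351/3.3)],.039,pose)
print("center",c,"\nclips",t,np.diff(t[:,:2],axis=0),"\nknob",k,"hinge",hf,hp)
O,d,y=np.load("rail.npy")
for n,P in dict(c=c,t=t,k=k,hf=hf,hp=hp).items():
  print(n,np.c_[(P-O)@d,(P-O)@y]*1000)
```

```text
center [[ 0.5246  0.0281  0.015 ]
 [ 0.5337 -0.0824  0.015 ]
 [ 0.541  -0.1646  0.015 ]
 [ 0.549  -0.261   0.015 ]] 
clips [[ 0.575  -0.0122  0.018 ]
 [ 0.5818 -0.088   0.018 ]
 [ 0.5955 -0.2412  0.018 ]] [[ 0.0068 -0.0757]
 [ 0.0137 -0.1533]] 
knob [[0.5101 0.1227 0.098 ]] hinge [[0.5919 0.0484 0.022 ]] [[0.5926 0.0469 0.039 ]]
c [[  3.6399   4.3226]
 [114.4815   3.1446]
 [197.0016   2.8185]
 [293.7116   1.9582]]
t [[ 48.4631  50.7697]
 [124.487   50.581 ]
 [278.3661  50.0875]]
k [[-91.9289  -1.3789]]
hf [[-10.3834  73.1485]]
hp [[-8.8463 73.8002]]
```

```bash
cat >> h.py <<'E'
def rail():
    yaw=np.radians(-85.08)
    O0,d0,y0=np.load("rail.npy")
    d=np.array([np.cos(yaw),np.sin(yaw),0]);y=np.array([-d[1],d[0],0])
    return O0+.0037*y0+.0005*d0,d,y
def rw(x,y_,z=0):
    O,d,y=rail(); return O+d*x+y*y_+np.array([0,0,z])
def knob(th,r=.112): return rw(-.010-r*np.sin(th),.070-r*np.cos(th))
YAW=np.radians(-85.08)
def jaw(th): # jaw axis tangential: direction of increasing angle
    t=rw(0,0)-rw(0,0)
    O,d,y=rail(); v=-np.cos(th)*d+np.sin(th)*y
    return np.arctan2(v[1],v[0])
def tilt(): 
    z=R.from_quat(np.array(get_ee_rot())[[1,2,3,0]]).as_matrix()[:,2]; return z
E
python3 - <<'E'
from h import *
np.set_printoptions(precision=4,suppress=True)
k=np.array([.5101,.1227]);h=rw(-.01,.07)
O,d,y=rail(); v=np.r_[k,0]-h; th=np.arctan2(-v@d,-v@y); print("O",O,"hinge",h,"r",np.linalg.norm(v),"th",th,np.degrees(jaw(th)),np.degrees(jaw(2.4)))
for t in (th,1.5,2.45):
    for z in (.058,.2): print(t,inverse_kinematics([*knob(t)[:2],z],down(jaw(t))))
command_gripper(.6)
move_pose([k[0],k[1],.16],down(jaw(th)))
f0=get_ft_force(); 
r=movel([k[0],k[1],.058],v=.08,until_force=6); print("touched",r,get_tcp_pos(),get_ft_force()-f0)
if not r:
    command_gripper(.27); print(get_grip_width(),get_ft_force())
print(get_time())
save("w2",read_camera("wrist"))
E
```

```text
O [0.5237 0.0312 0.    ] hinge [0.5926 0.0471 0.    ] r 0.11187588692390701 th 0.8274766059119096 47.50908283543752 -42.58987083139756
0.8274766059119096 [ 0.2136  0.5337  1.9435 -0.      0.6644 -0.6156]
0.8274766059119096 [ 0.2136  0.3063  1.8698 -0.      0.9655 -0.6156]
1.5 [ 0.2478  0.6077  1.7817 -0.      0.7522  0.0911]
1.5 [ 0.2478  0.4081  1.713  -0.      1.0205  0.0911]
2.45 [ 0.1674  0.7055  1.5709 -0.      0.8652  0.9607]
2.45 [ 0.1674  0.5329  1.5056 -0.      1.1031  0.9607]
touched False [0.5105 0.1228 0.0585] [-1.0456 -0.8441  0.2536]
0.2711587028907496 [ 0.0865  0.2113 -0.2556]
6.625
```

View pics/w2.png

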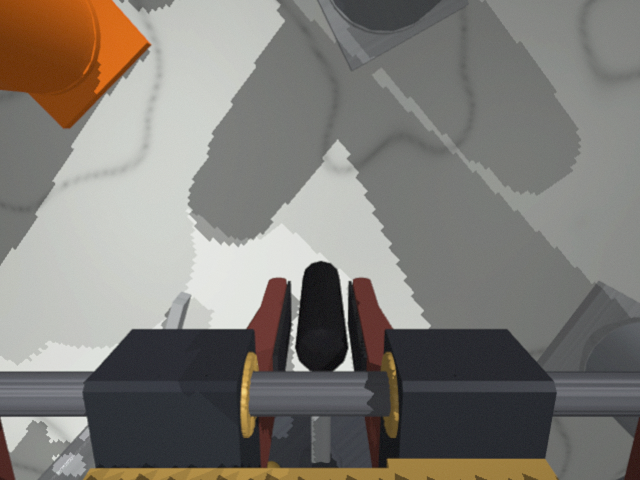

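The knob is centred between the pads at (320,315). Next I'll sweep it open.

Run:
```python
from h import *
np.set_printoptions(precision=3,suppress=True)
f0=get_ft_force()
for t in np.r_[np.arange(.95,2.38,.12),2.40,2.43,2.45,2.47]:
    p=knob(t); r=movel([p[0],p[1],.058],frame=down(jaw(t)),v=.1,until_force=15)
    print(round(t,2),r,get_ft_force()-f0,get_tcp_pos())
    if r and t>2.3: break
save("w3",read_camera("wrist")); print(get_time())
```

```text
0.95 False [ 0.257 -0.878  1.03 ] [0.52  0.132 0.058]
1.07 False [ 0.994 -0.806  0.327] [0.53  0.14  0.058]
1.19 False [ 0.493 -0.099  0.583] [0.542 0.147 0.058]
1.31 False [ 0.817 -0.61   0.769] [0.554 0.152 0.058]
1.43 False [-0.057 -0.853  0.042] [0.567 0.156 0.058]
1.55 False [ 0.815 -0.739  0.561] [0.58  0.158 0.058]
1.67 False [ 0.218 -1.127  0.747] [0.593 0.159 0.058]
1.79 False [ 0.277 -0.238  0.351] [0.607 0.158 0.058]
1.91 False [0.161 1.104 0.056] [0.62  0.155 0.058]
2.03 False [ 0.26  -0.576  0.441] [0.633 0.151 0.058]
2.15 False [ 1.783 -0.077  0.764] [0.646 0.146 0.058]
2.27 False [ 3.32  -1.364  0.852] [0.657 0.139 0.058]
2.4 False [0.069 0.149 0.855] [0.668 0.13  0.058]
2.43 False [-0.589  0.56  -0.067] [0.67  0.128 0.058]
2.45 False [-6.509  5.354  3.93 ] [0.67  0.127 0.058]
2.47 False [-12.147  11.926   7.626] [0.67  0.127 0.057]
11.1667
```

View pics/w3.png

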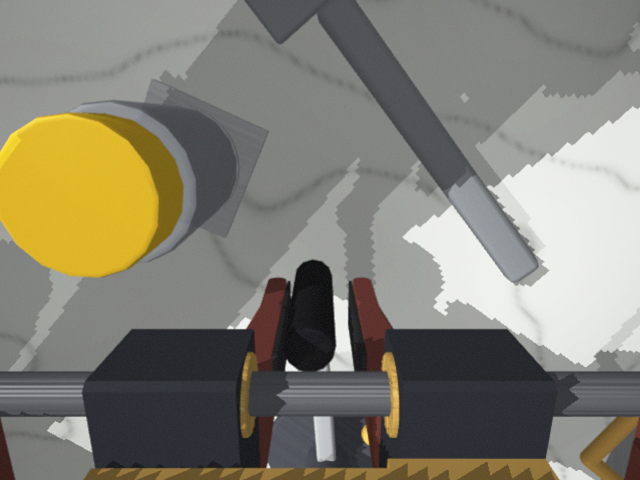

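Run:
```python
from h import *
np.set_printoptions(precision=3,suppress=True)
p=knob(2.42); movel([p[0],p[1],.058],frame=down(jaw(2.42)),v=.05)
print(get_ft_force())
command_gripper(.6); movel([p[0],p[1],.2],v=.2)
move_pose([.50,.21,.38],down(0)); wait(.2)
pose=(get_tcp_pos(),get_ee_rot()); im=read_camera("wrist"); save("w4",im); np.save("w4pose.npy",np.r_[pose[0],pose[1]])
save("t2",read_camera("top"),(120,140,440,340),2.5)
print(pose,get_time())
```

```text
[0.596 0.465 0.348]
(array([0.5  , 0.21 , 0.379]), array([ 0.   ,  1.   , -0.001, -0.001])) 14.2417
```

View pics/w4.png

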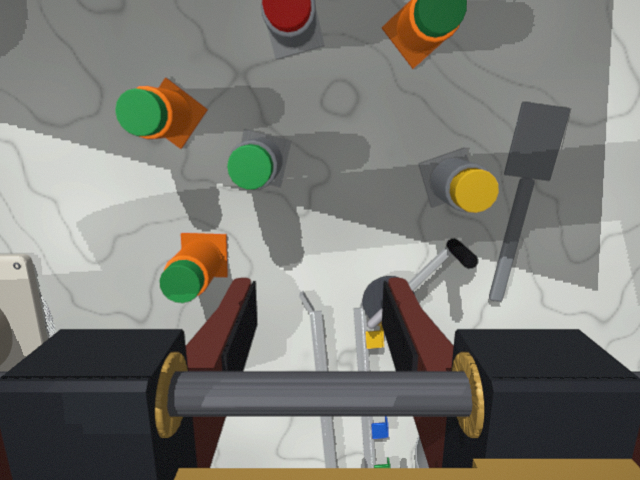

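View pics/t2.png

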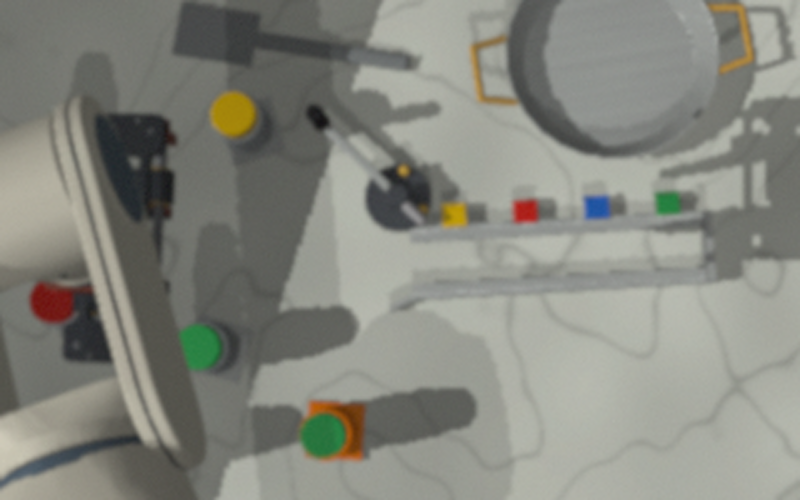

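The keeper stays open. In the wrist view the green grey-glass jar's cap is at (250,166), the red one's at (289,5) and the yellow one's at (474,190). I'll crop in close on green.

Run:
```python
from h import *
a=cv2.imread("pics/w4.png")[:,:,::-1]; save("w4g",a,(210,110,310,210),6); save("w4y",a,(400,130,520,230),6)
```

```text
(no output)
```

View pics/w4g.png

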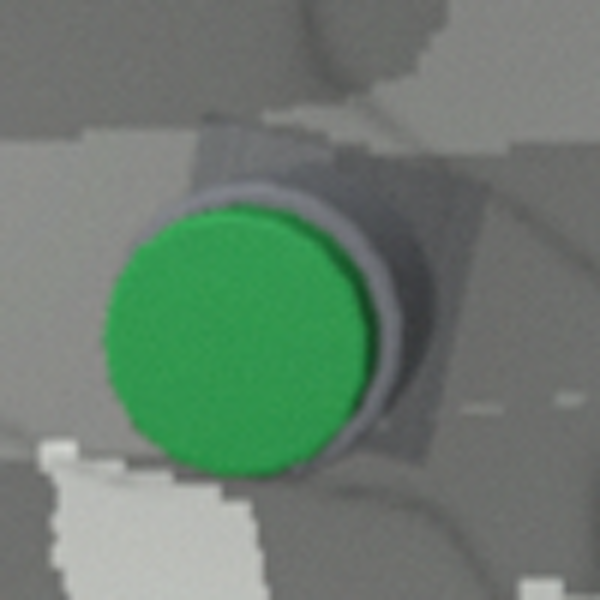

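View pics/w4y.png

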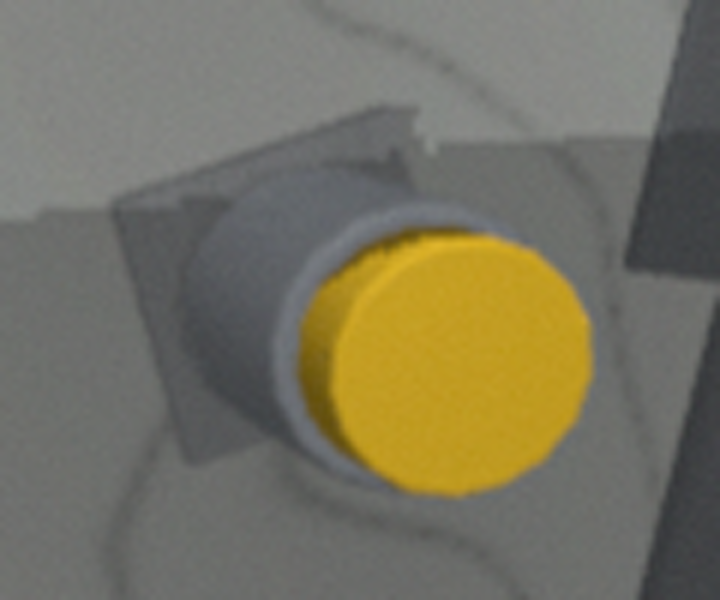

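```bash
cat >> h.py <<'E'
def jarpose(corn,cap,pose,k,off):
    """corn: 3 consecutive foot corners (crop px), cap: cap top centre"""
    f=lambda p:np.array(p)/k+np.array(off)
    c=pix2w("wrist",[f(p) for p in corn],.006,pose); t=pix2w("wrist",[f(cap)],.108,pose)[0]
    e1=c[1]-c[0];e2=c[2]-c[1]
    a1=np.degrees(np.arctan2(e1[1],e1[0]));a2=np.degrees(np.arctan2(e2[1],e2[0]))
    print("sides mm",np.linalg.norm(e1)*1e3,np.linalg.norm(e2)*1e3,"angles mod90",a1%90,a2%90,"footctr",(c[0]+c[2])/2,"cap",t)
E
python3 - <<'E'
from h import *
np.set_printoptions(precision=4,suppress=True)
v=np.load("w4pose.npy");pose=(v[:3],v[3:])
jarpose([(205,115),(488,182),(425,462)],(238,340),pose,6,(210,110))
jarpose([(190,465),(115,205),(412,108)],(460,365),pose,6,(400,130))
E
```

```text
sides mm 59.43701134656835 60.00829112791919 angles mod90 76.86454800752266 75.92263391436998 footctr [0.4283 0.2349 0.006 ] cap [0.4283 0.2361 0.108 ]
sides mm 59.01058239212121 63.50172942466571 angles mod90 19.496910705143435 18.192266720202213 footctr [0.665  0.2098 0.006 ] cap [0.6624 0.2109 0.108 ]
```

```bash
cat >> h.py <<'E'
AJ=np.radians(4.92)
def pick(c,ang,zt=.079):
    """c: jar xy; ang: side angle (rad) closest to which jaw axis put"""
    command_gripper(.75)
    move_pose([c[0],c[1],.18],down(ang)); wait(.1)
    r=movel([c[0],c[1],zt],v=.12,until_force=8)
    if r: print("CONTACT on descent",get_tcp_pos(),get_ft_force()); return False
    command_gripper(0); print("grip width mm",get_grip_width()*88)
    f=get_ft_force(); movel([c[0],c[1],zt+.003],v=.03); wait(.2); print("lift dF",get_ft_force()-f)
    return True
E
python3 - <<'E'
from h import *
np.set_printoptions(precision=3,suppress=True)
print([inverse_kinematics([*rw(x,0)[:2],.08],down(AJ)) is not None for x in (-.09,.05,.276)])
print(pick((.4283,.2355),np.radians(-13.6)))
save("w5",read_camera("wrist")); print(get_time(),get_tcp_pos())
E
```

```text
[True, True, True]
grip width mm 52.91082136925611
lift dF [ 0.622  0.5   -9.779]
True
17.5083 [0.428 0.235 0.082]
```

View pics/w5.png

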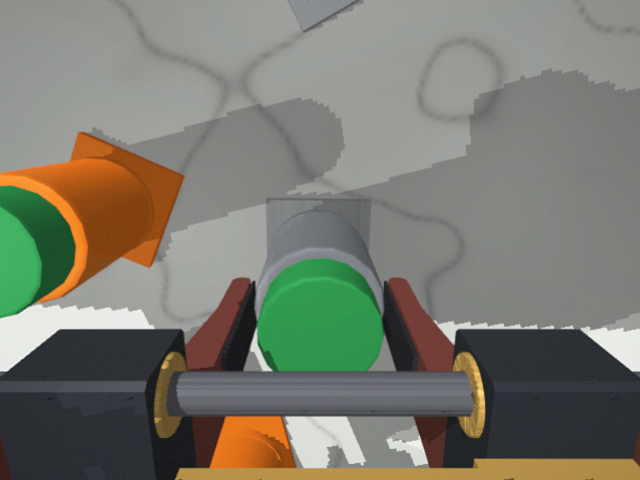

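The grip width is 53 mm, so the fingertips are on the glass (54 mm) below the cap. I'll set it down and regrip higher, on the cap.

Run:
```python
from h import *
np.set_printoptions(precision=3,suppress=True)
p=get_tcp_pos(); 
print(get_ft_force()); movel([p[0],p[1],.079],v=.03); print(get_ft_force())
command_gripper(.75); wait(.2); print("open",get_ft_force())
movel([p[0],p[1],.0885],v=.05); wait(.2); f=get_ft_force()
command_gripper(0); print("w",get_grip_width()*88, get_ft_force()-f)
movel([p[0],p[1],.0925],v=.03); wait(.3); print(get_ft_force()-f,get_tcp_pos(),get_time())
save("w6",read_camera("wrist"))
```

```text
[-0.858  0.403 -1.829]
[-1.642  1.515  1.836]
open [-0.049  0.455 -0.26 ]
w 45.33206128322845 [ 0.101 -1.391 -0.419]
[ 0.952 -0.3   -2.592] [0.428 0.235 0.092] 19.9833
```

View pics/w6.png

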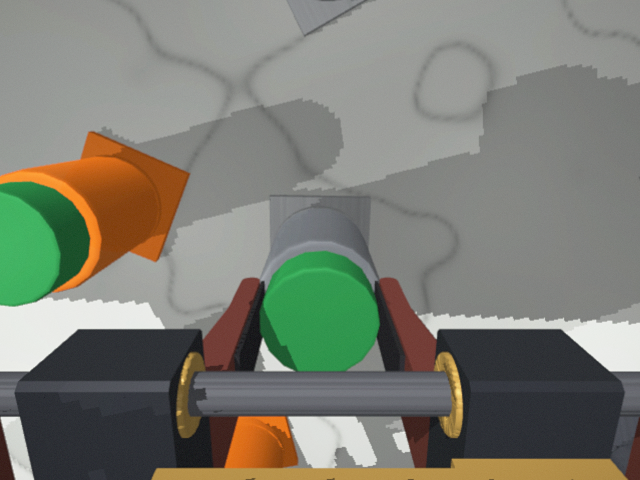

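The jar is gripped on the cap, its weight reads about 3 N, and its foot is square to the tool. Moving it to the mouth.

Run:
```python
from h import *
np.set_printoptions(precision=3,suppress=True)
p=rw(-.085,0); movel([p[0],p[1],.0915],frame=down(AJ),v=.12); wait(.2)
print(get_tcp_pos(),get_grip_width()*88,get_ft_force(),get_time())
save("w7",read_camera("wrist")); save("s7",read_camera("scene"),(250,130,490,330),3.2)
```

```text
[0.516 0.116 0.092] 45.52531688052109 [-0.454 -0.387 -2.185] 21.625
```

View pics/w7.png

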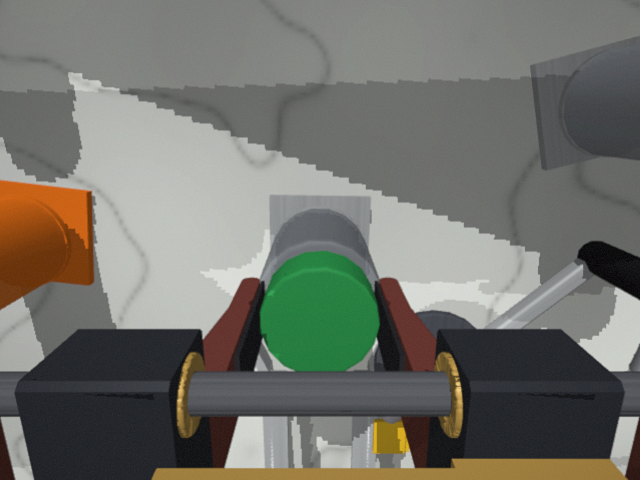

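View pics/s7.png

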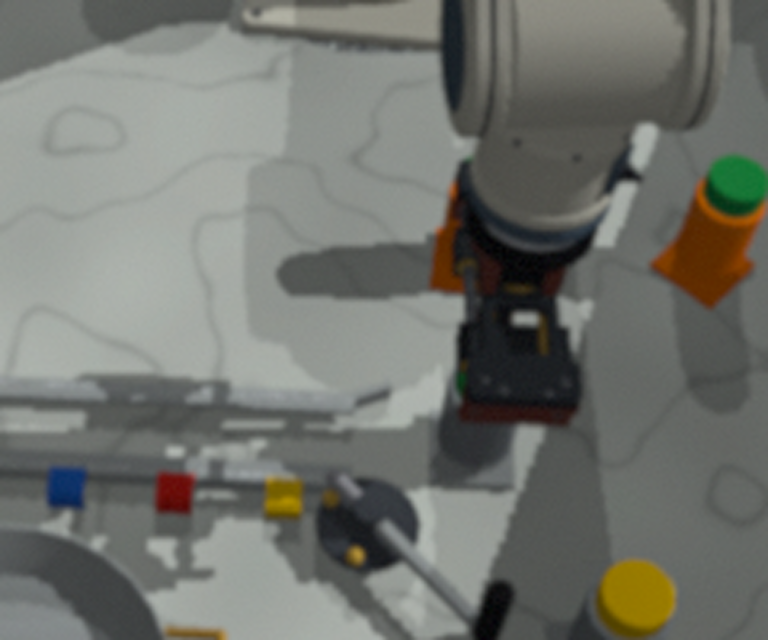

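```bash
cat >> h.py <<'E'
def slide(x1,z=.0915,y0=0.,step=.03,lim=8):
    O,d,y=rail(); f0=get_ft_force()
    x=(np.array(get_tcp_pos())-O)@d
    while x<x1-1e-4:
        x=min(x+step,x1); p=rw(x,y0)
        r=movel([p[0],p[1],z],v=.06,until_force=lim)
        F=get_ft_force()-f0; q=np.array(get_tcp_pos())-O
        print(f"x {q@d*1e3:.1f} y {q@y*1e3:.1f} F along {F@d:.1f} across {F@y:.1f} z {F[2]:.1f} w {get_grip_width()*88:.1f}",r)
        if r: return False
    return True
E
python3 - <<'E'
from h import *
print(slide(.06),get_time())
E
```

```text
x -54.9 y 0.0 F along 1.4 across 0.1 z -0.1 w 45.8 False
x -25.0 y 0.0 F along 1.3 across -1.6 z -0.1 w 45.6 False
x 5.0 y -0.0 F along 1.6 across -1.4 z 0.4 w 45.2 False
x 35.0 y -0.1 F along 1.3 across -1.2 z -0.5 w 45.8 False
x 60.3 y -0.0 F along 1.2 across -1.5 z -0.7 w 45.9 False
True 24.8917
```

Run:
```python
from h import *
print(slide(.276,step=.072),get_time())
wait(.2)
pose=(get_tcp_pos(),get_ee_rot()); im=read_camera("wrist"); save("w8",im); np.save("w8pose.npy",np.r_[pose[0],pose[1]]); save("s8",read_camera("scene"),(200,200,360,320),5)
```

```text
x 132.0 y -0.1 F along -0.2 across 0.5 z 0.4 w 45.4 False
x 204.0 y -0.1 F along 0.2 across 0.3 z 0.6 w 45.8 False
x 275.6 y -0.0 F along -0.5 across 0.7 z 0.2 w 45.8 False
True 28.9417
```

View pics/w8.png

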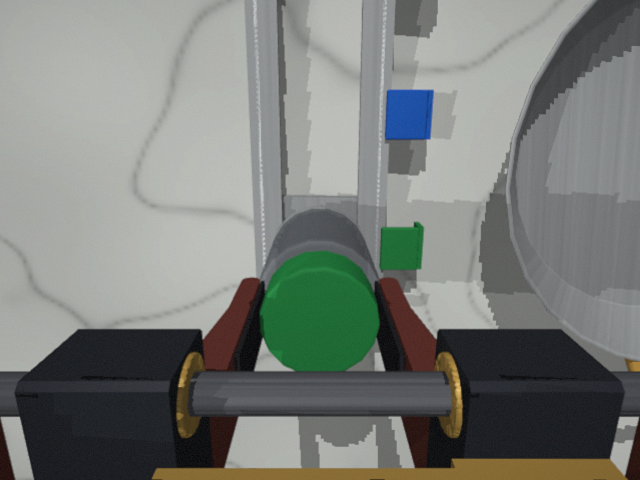

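View pics/s8.png

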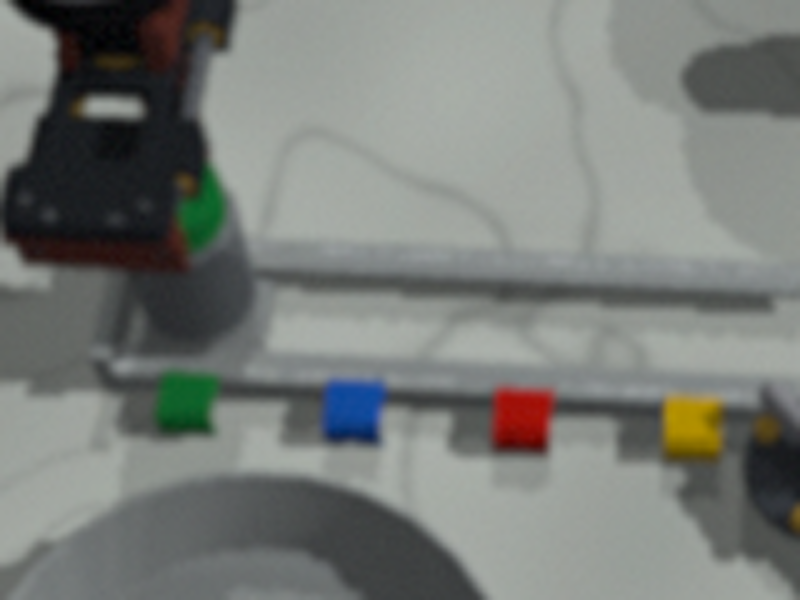

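Run:
```python
from h import *
v=np.load("w8pose.npy");pose=(v[:3],v[3:]); O,d,y=rail()
def r(uv,z): P=pix2w("wrist",[uv],z,pose)[0]; print(uv,z,"rail x,y mm",(P-O)@d*1e3,(P-O)@y*1e3)
r((401,248),.018); r((409,114),.018); r((320,196),.009); r((319.5,313),.111)
a=cv2.imread("pics/w8.png")[:,:,::-1]; save("w8c",a,(250,170,440,390),3)
```

```text
(401, 248) 0.018 rail x,y mm 274.79104871133455 47.45211339674195
(409, 114) 0.018 rail x,y mm 199.50214911924894 47.754396025983425
(320, 196) 0.009 rail x,y mm 245.6040261657213 0.012706412566522883
(319.5, 313) 0.111 rail x,y mm 271.11998563641686 -0.3219222715732368
```

View pics/w8c.png

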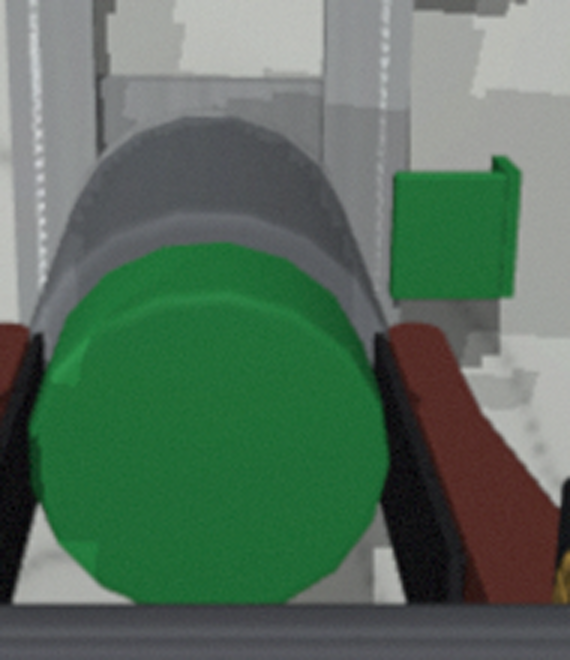

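The green jar's foot centre is at x≈275.6 mm and the tab centre at 274.8 mm, so it's aligned. I'll lower it and release.

Run:
```python
from h import *
np.set_printoptions(precision=3,suppress=True)
p=rw(.2755,0); movel([p[0],p[1],.0883],v=.02,until_force=5); wait(.2); print(get_tcp_pos(),get_ft_force())
command_gripper(.75); wait(.2)
movel([p[0],p[1],.20],v=.15)
# look back at rail with tool further back, then at the jars
p=rw(.34,0); move_pose([p[0],p[1],.25],down(AJ)); wait(.1)
pose=(get_tcp_pos(),get_ee_rot()); save("w9",read_camera("wrist")); np.save("w9pose.npy",np.r_[pose[0],pose[1]])
move_pose([.50,.26,.33],down(0)); wait(.2)
pose=(get_tcp_pos(),get_ee_rot()); save("w10",read_camera("wrist")); np.save("w10pose.npy",np.r_[pose[0],pose[1]])
print(get_time())
```

```text
[ 0.547 -0.243  0.088] [-0.232 -0.524  5.313]
34.2
```

View pics/w9.png

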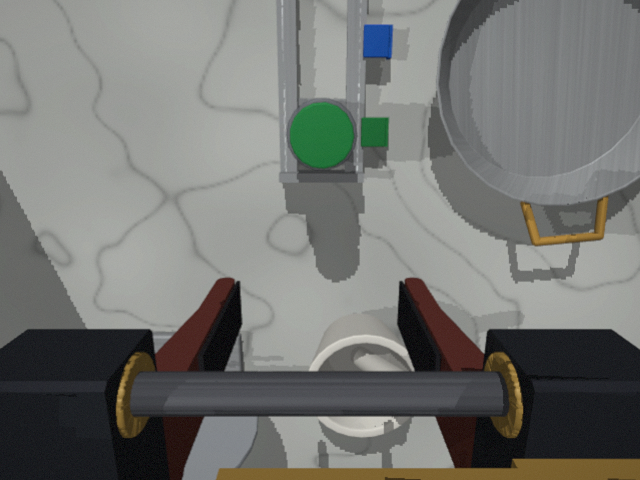

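View pics/w10.png

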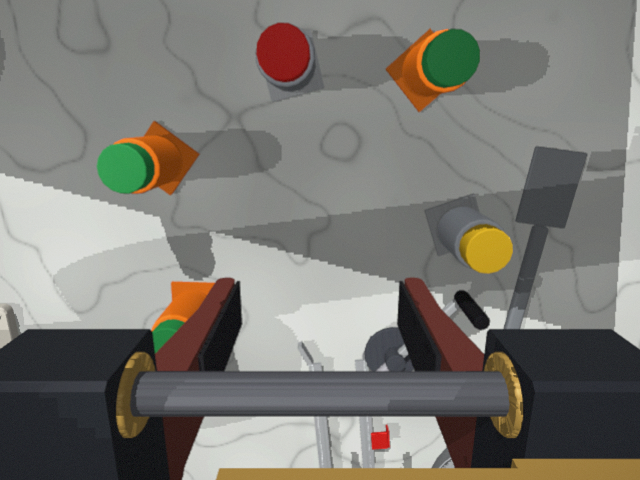

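Run:
```python
from h import *
a=cv2.imread("pics/w10.png")[:,:,::-1]; save("w10r",a,(235,0,345,110),6)
v=np.load("w9pose.npy");pose=(v[:3],v[3:]); O,d,y=rail()
for uv,z in (((322,134),.108),((374,132),.018)):
    P=pix2w("wrist",[uv],z,pose)[0]; print((P-O)@d*1e3,(P-O)@y*1e3)
```

```text
275.00018565797285 0.11232927884752236
276.1087581617219 47.485141912932185
```

View pics/w10r.png

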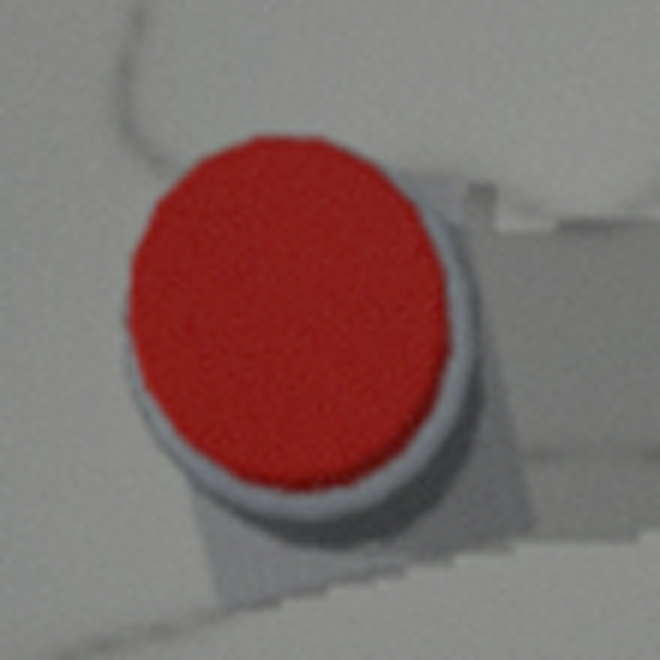

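Run:
```python
from h import *
np.set_printoptions(precision=4,suppress=True)
v=np.load("w10pose.npy");pose=(v[:3],v[3:])
jarpose([(222,608),(537,527),(467,178)],(288,308),pose,6,(235,0))
```

```text
sides mm 59.41227556819968 59.13546221506761 angles mod90 13.56655078607239 12.111001224276194 footctr [0.4706 0.3875 0.006 ] cap [0.4694 0.3878 0.108 ]
```

Run:
```python
from h import *
np.set_printoptions(precision=3,suppress=True)
ok=pick((.470,.3877),np.radians(13.0),zt=.0887)
w=get_grip_width()*88
if ok and 44<w<47.5:
    p=rw(-.085,0); movel([p[0],p[1],.0917],frame=down(AJ),v=.12); wait(.2)
    print(get_tcp_pos(),get_grip_width()*88,get_ft_force(),get_time())
save("w11",read_camera("wrist"))
```

```text
grip width mm 45.30185011333977
lift dF [ 2.342  0.743 -7.359]
[0.516 0.116 0.092] 45.494576563063596 [ 0.709  0.354 -3.394] 39.8
```

View pics/w11.png

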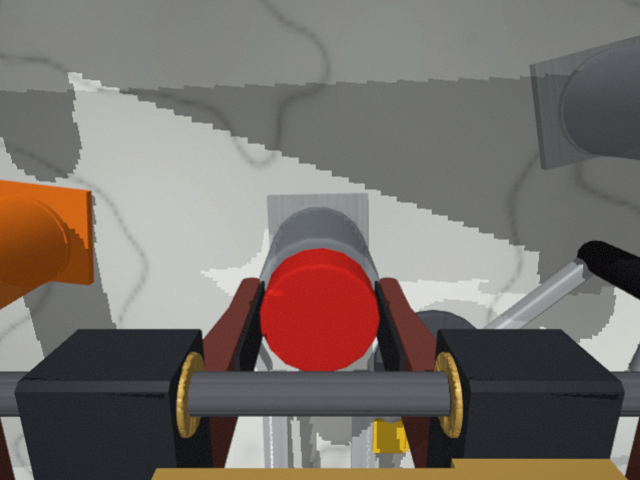

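Run:
```python
from h import *
print(slide(.124,z=.0917),get_time()); wait(.2)
pose=(get_tcp_pos(),get_ee_rot()); save("w12",read_camera("wrist")); np.save("w12pose.npy",np.r_[pose[0],pose[1]])
```

```text
x -54.9 y 0.0 F along 0.3 across -0.0 z -0.7 w 45.6 False
x -24.9 y -0.0 F along -1.2 across 0.3 z -1.3 w 45.3 False
x 5.1 y -0.0 F along 0.1 across -0.5 z 0.8 w 45.6 False
x 35.1 y -0.0 F along -0.7 across 0.4 z 0.2 w 45.4 False
x 65.1 y -0.1 F along -0.5 across 0.1 z -0.1 w 45.2 False
x 95.0 y -0.1 F along 0.5 across -0.6 z 0.3 w 45.6 False
x 124.2 y -0.1 F along -0.6 across 0.0 z -0.9 w 45.7 False
True 44.3833
```

View pics/w12.png

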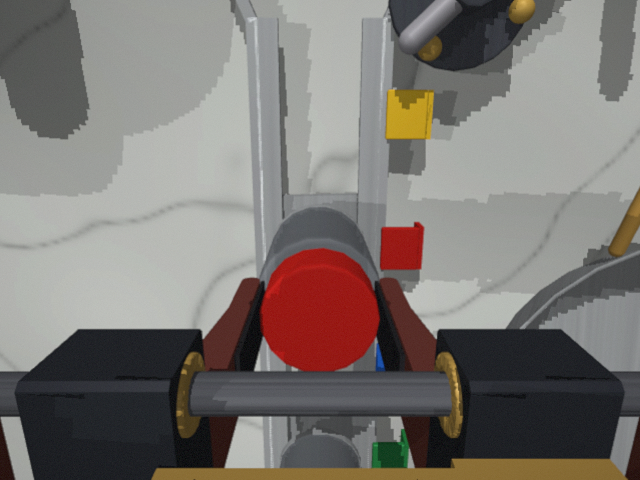

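Run:
```python
from h import *
np.set_printoptions(precision=3,suppress=True)
p=rw(.1245,0); movel([p[0],p[1],.0883],v=.02,until_force=5); wait(.2); print(get_tcp_pos(),get_ft_force())
command_gripper(.75); wait(.2)
movel([p[0],p[1],.20],v=.15)
p=rw(.20,0); move_pose([p[0],p[1],.25],down(AJ)); wait(.1)
pose=(get_tcp_pos(),get_ee_rot()); save("w13",read_camera("wrist")); np.save("w13pose.npy",np.r_[pose[0],pose[1]])
move_pose([.62,.13,.33],down(0)); wait(.2)
pose=(get_tcp_pos(),get_ee_rot()); im=read_camera("wrist");save("w14",im); np.save("w14pose.npy",np.r_[pose[0],pose[1]])
u=w2pix("wrist",[.665,.2104,.05],pose)[0].astype(int); print(u)
x0=max(u[0]-60,0);y0=max(u[1]-60,0); save("w14y",im,(x0,y0,x0+120,y0+120),5);print(x0,y0,get_time())
```

```text
[ 0.534 -0.093  0.089] [-0.924 -0.692  5.787]
[364 110]
304 50 48.7417
```

View pics/w13.png

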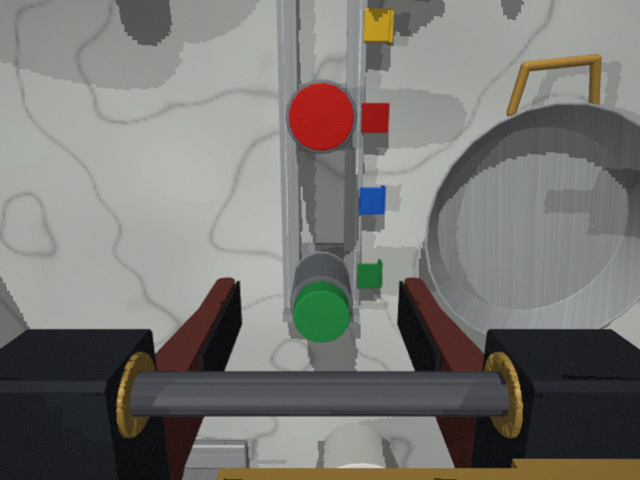

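View pics/w14.png

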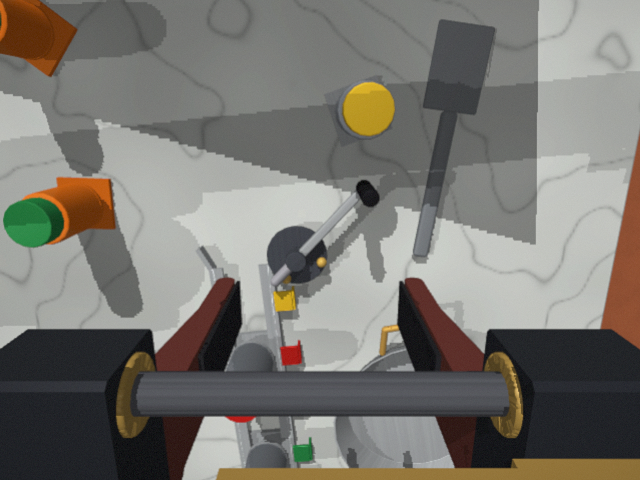

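View pics/w14y.png

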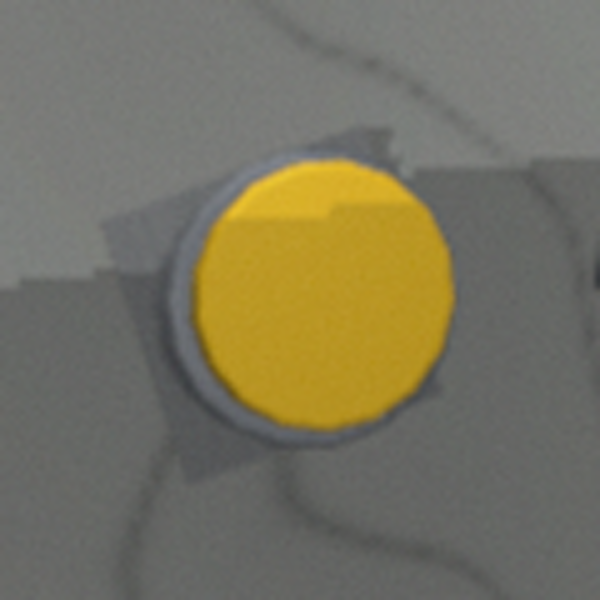

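Run:
```python
from h import *
np.set_printoptions(precision=4,suppress=True)
v=np.load("w14pose.npy");pose=(v[:3],v[3:])
jarpose([(187,484),(102,225),(387,126)],(323,294),pose,5,(304,50))
v=np.load("w13pose.npy");pose=(v[:3],v[3:]); O,d,y=rail()
for uv,z in (((321,116.5),.108),((375,118),.018)):
    P=pix2w("wrist",[uv],z,pose)[0]; print((P-O)@d*1e3,(P-O)@y*1e3)
```

```text
sides mm 58.8780724349151 64.87814108724334 angles mod90 19.15087630308119 18.102443550621032 footctr [0.6656 0.2097 0.006 ] cap [0.6626 0.2107 0.108 ]
123.59527640952608 -0.624372424137636
124.3262710761728 47.95191733568599
```

Run:
```python
from h import *
np.set_printoptions(precision=3,suppress=True)
ok=pick((.6628,.2106),np.radians(18.6),zt=.0887)
w=get_grip_width()*88
if ok and 44<w<47.5:
    movel([.54,.20,.0917],v=.12)
    p=rw(-.085,0); movel([p[0],p[1],.0917],frame=down(AJ),v=.12); wait(.2)
    print(get_tcp_pos(),get_grip_width()*88,get_ft_force(),get_time())
save("w15",read_camera("wrist"))
```

```text
grip width mm 45.44466785047773
lift dF [ 0.037 -0.19  -6.8  ]
[0.517 0.116 0.092] 45.36047144156374 [-0.209 -0.45  -4.216] 53.8583
```

View pics/w15.png

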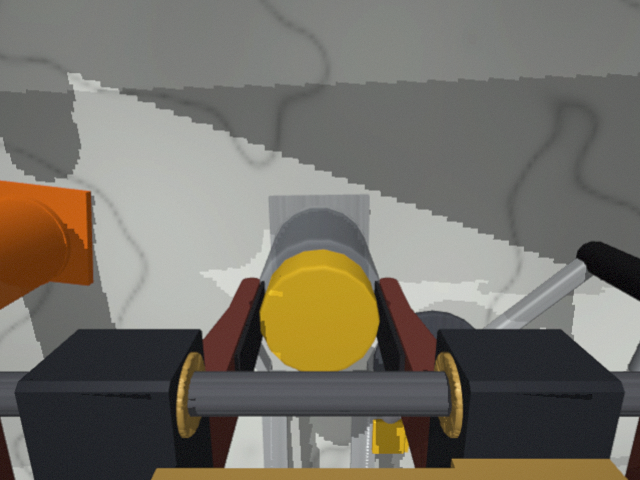

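Run:
```python
from h import *
print(slide(.048,z=.0917),get_time()); wait(.2)
pose=(get_tcp_pos(),get_ee_rot()); save("w16",read_camera("wrist")); np.save("w16pose.npy",np.r_[pose[0],pose[1]])
```

```text
x -55.2 y 0.0 F along 1.1 across 1.3 z 0.1 w 45.6 False
x -25.3 y -0.0 F along -0.2 across 0.9 z 1.0 w 45.4 False
x 4.7 y -0.0 F along 2.2 across 0.9 z 0.3 w 45.5 False
x 34.7 y -0.0 F along 0.7 across 1.2 z 0.6 w 45.6 False
x 48.4 y 0.0 F along 0.3 across 1.2 z 0.5 w 46.0 False
True 56.875
```

View pics/w16.png

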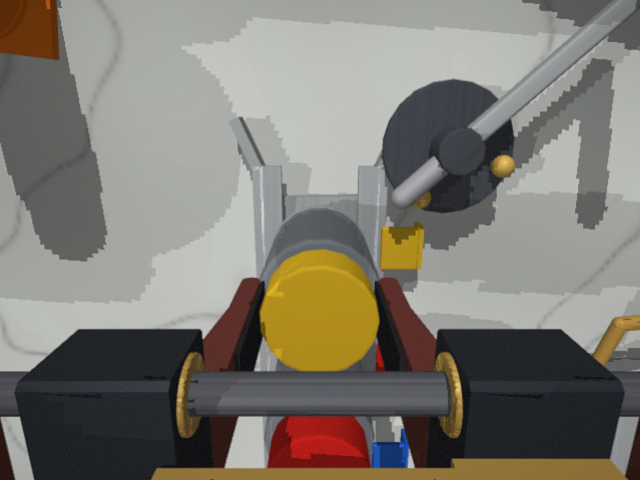

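Run:
```python
from h import *
np.set_printoptions(precision=3,suppress=True)
p=rw(.0483,0); movel([p[0],p[1],.0883],v=.02,until_force=5); wait(.2); print(get_tcp_pos(),get_ft_force())
command_gripper(.75); wait(.2)
movel([p[0],p[1],.20],v=.15)
p=rw(.20,0); move_pose([p[0],p[1],.35],down(AJ)); wait(.2)
pose=(get_tcp_pos(),get_ee_rot()); save("w17",read_camera("wrist")); np.save("w17pose.npy",np.r_[pose[0],pose[1]])
print(get_time())
```

```text
[ 0.529 -0.017  0.089] [1.885 0.847 5.176]
60.275
```

View pics/w17.png

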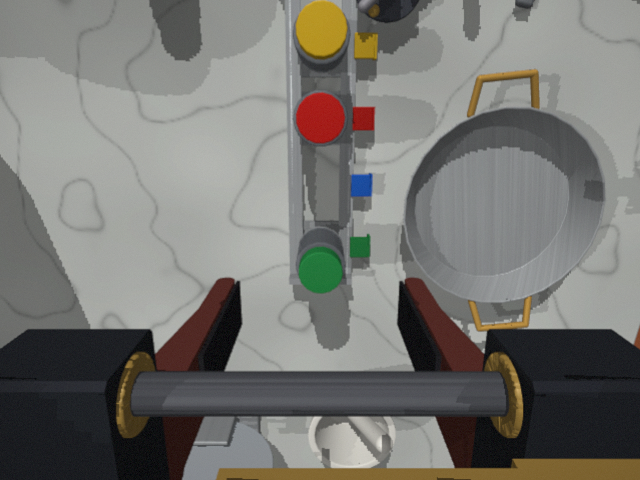

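Run:
```python
from h import *
v=np.load("w17pose.npy");pose=(v[:3],v[3:]); O,d,y=rail()
for uv,z in (((321,29.5),.108),((320.5,118),.108),((321,271),.108),((366.5,46.5),.018),((363,118.5),.018),((360,246),.018)):
    P=pix2w("wrist",[uv],z,pose)[0]; print(uv,(P-O)@d*1e3,(P-O)@y*1e3)
```

```text
(321, 29.5) 49.749537239492945 -0.06743229831931584
(320.5, 118) 123.99304414011269 -0.36849066448314577
(321, 271) 273.78174354938216 0.41241809350688846
(366.5, 46.5) 49.54113120698692 49.143591155383085
(363, 118.5) 124.2297188690973 47.57111355067647
(360, 246) 274.4349183887493 48.29736622623253
```

All three jars are within 1 mm of their tabs. Next I'll close the keeper.

Run:
```python
from h import *
np.set_printoptions(precision=3,suppress=True)
print([np.round(inverse_kinematics([*knob(t)[:2],.058],down(jaw(t)))[5],2) for t in (2.4,1.5,.8,0,-.08)])
k=knob(2.4); command_gripper(.6)
move_pose([k[0],k[1],.17],down(jaw(2.4))); wait(.1)
save("w18a",read_camera("wrist"))
r=movel([k[0],k[1],.058],v=.08,until_force=6); print("touched",r,get_ft_force())
if not r: command_gripper(.27); print(get_grip_width()*88)
save("w18",read_camera("wrist")); print(get_time())
```

```text
[np.float64(0.92), np.float64(0.09), np.float64(-0.65), np.float64(-1.6), np.float64(-1.7)]
touched False [-0.892  0.979  0.76 ]
23.516752462005602
64.4917
```

View pics/w18.png

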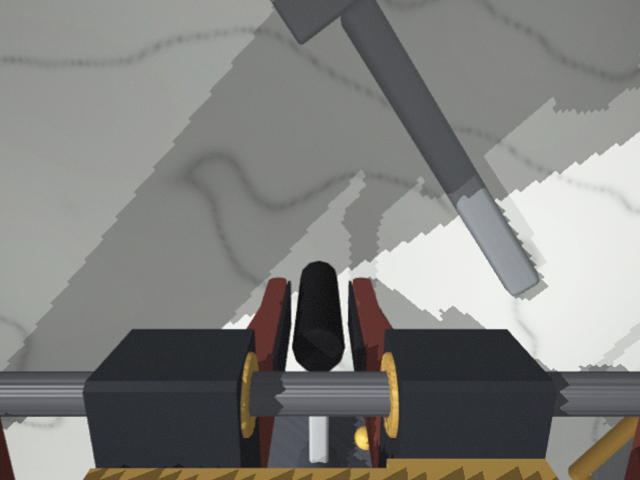

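Run:
```python
from h import *
np.set_printoptions(precision=3,suppress=True)
f0=get_ft_force()
for t in np.r_[np.arange(2.28,.05,-.12),0.,-.03,-.05,-.07]:
    p=knob(t); r=movel([p[0],p[1],.058],frame=down(jaw(t)),v=.1,until_force=15)
    F=get_ft_force()-f0; v=np.array([np.cos(jaw(t)),np.sin(jaw(t)),0])
    print(round(t,2),r,"tangential %.1f"%(F@v),F)
    if r: break
save("w19",read_camera("wrist")); print(get_time())
```

```text
2.28 False tangential -0.6 [-0.536  0.32  -0.585]
2.16 False tangential 1.3 [ 1.046 -0.815 -0.748]
2.04 False tangential 0.8 [ 0.38  -1.11   0.237]
1.92 False tangential -2.3 [-2.444 -0.331 -1.541]
1.8 False tangential -0.1 [-0.108 -0.383  0.342]
1.68 False tangential -0.2 [-0.199 -0.015 -0.527]
1.56 False tangential -0.4 [-0.325 -0.475  0.39 ]
1.44 False tangential -0.0 [ 0.271 -1.301  0.61 ]
1.32 False tangential -0.5 [-0.437 -0.362 -0.016]
1.2 False tangential -0.6 [-0.285 -0.794  0.302]
1.08 False tangential -0.2 [ 0.363 -0.878  1.   ]
0.96 False tangential 0.1 [ 0.43  -0.352 -0.067]
0.84 False tangential -0.8 [-0.743 -0.379 -0.921]
0.72 False tangential -0.4 [-0.238 -0.332  0.248]
0.6 False tangential -0.2 [-0.191 -0.103 -0.139]
0.48 False tangential -0.7 [-0.677 -0.461 -0.428]
0.36 False tangential -1.4 [-0.755 -1.22   0.886]
0.24 False tangential -1.0 [-0.399 -0.945 -0.654]
0.12 False tangential -2.7 [-0.049 -2.743 -1.216]
0.0 False tangential -0.9 [-0.165 -0.905 -0.451]
-0.03 False tangential 4.8 [-0.763  4.77  -0.127]
-0.05 False tangential 18.8 [-0.806 18.876 -0.834]
-0.07 False tangential 33.4 [-0.389 33.765 -1.321]
70.9583
```

View pics/w19.png

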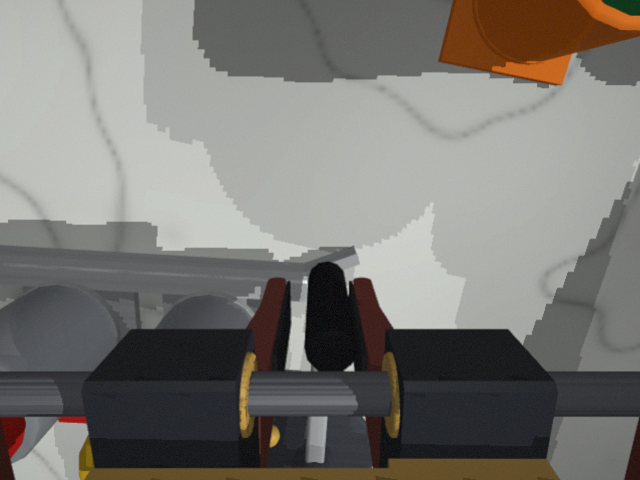

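Hard stop reached: 33 N at the end after the detent drop. I'll back off, open, clear and inspect.

Run:
```python
from h import *
np.set_printoptions(precision=3,suppress=True)
p=knob(-.01); movel([p[0],p[1],.058],frame=down(jaw(-.01)),v=.04); wait(.1); print(get_ft_force())
command_gripper(.5); movel([p[0],p[1],.2],v=.15)
p=rw(.14,0); move_pose([p[0],p[1],.38],down(AJ)); wait(.2)
pose=(get_tcp_pos(),get_ee_rot()); save("w20",read_camera("wrist")); np.save("w20pose.npy",np.r_[pose[0],pose[1]])
move_pose([.30,-.50,.35],down(-1)); wait(.2)
save("t20",read_camera("top"),(120,140,440,340),2.5); save("s20",read_camera("scene"),(150,130,550,430),2)
print(get_time())
```

```text
[-0.43   0.597 -0.254]
76.425
```

View pics/w20.png

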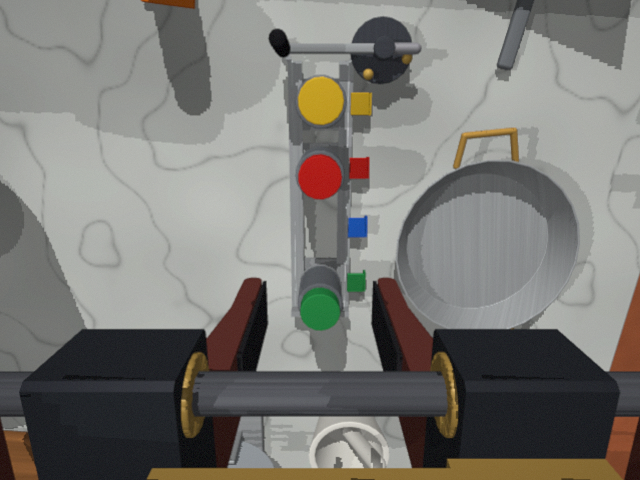

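View pics/t20.png

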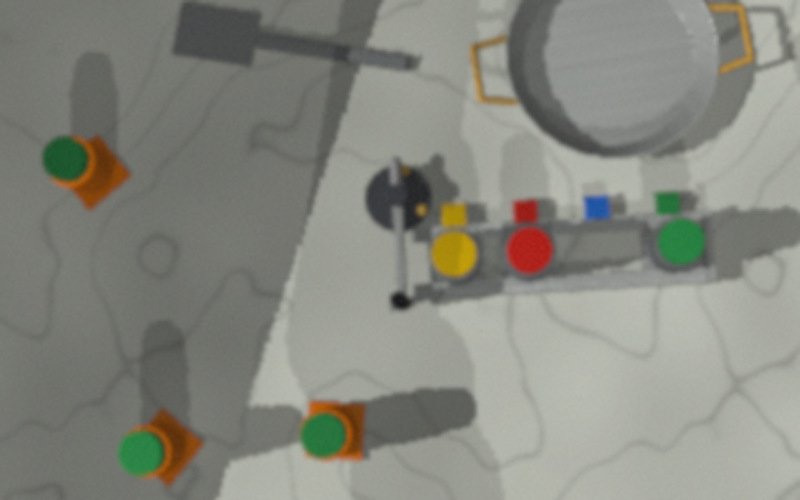

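View pics/s20.png

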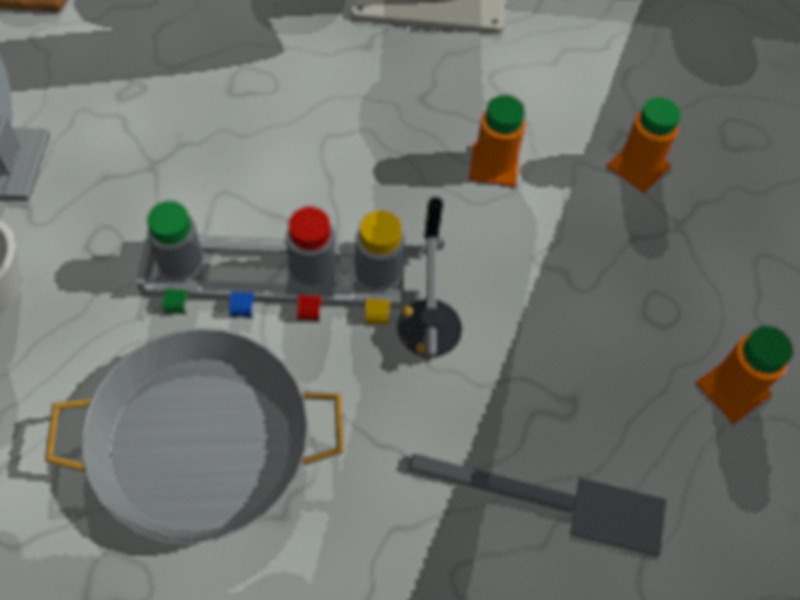

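Run:
```python
from h import *
v=np.load("w20pose.npy");pose=(v[:3],v[3:]); O,d,y=rail()
for n,uv,z in (("Y",(321,100.5),.108),("R",(320,176),.108),("G",(320,309),.108),("tY",(361,103.5),.018),("tR",(359,168),.018),("tG",(355.5,282),.018),("knob",(280,40),.098)):
    P=pix2w("wrist",[uv],z,pose)[0]; print(n,(P-O)@d*1e3,(P-O)@y*1e3)
print("knob shut expected -10,-42; px",w2pix("wrist",knob(0)+[0,0,.098],pose),"at .5rad",w2pix("wrist",knob(.3)+[0,0,.098],pose))
a=cv2.imread("pics/w20.png")[:,:,::-1]; save("w20c",a,(250,10,430,330),1.85)
```

```text
Y 48.48801368302684 1.3459162844343908
R 122.35857149393932 0.46059467676613836
G 271.68461111040716 0.6528442342232335
tY 48.200372485061976 49.115881557184956
tR 124.17897292310707 48.766496486067915
tG 275.13096777308914 48.09633752082154
knob -7.51042163588032 -38.38169729789546
knob shut expected -10,-42; px [[276.18812148  37.1812586 ]] at .5rad [[280.52665842  -1.16913502]]
```

View pics/w20c.png

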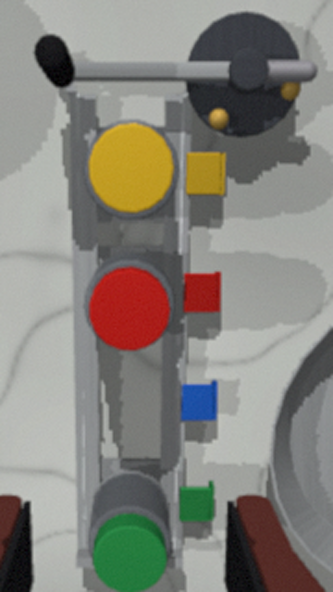

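The keeper is shut. Green reads 271.7 mm in this oblique view, so I'll recheck it from overhead.

Run:
```python
from h import *
for n,x in (("g",.34),("r",.19),("y",.115)):
    p=rw(x,0); move_pose([p[0],p[1],.25],down(AJ)); wait(.25)
    pose=(get_tcp_pos(),get_ee_rot()); im=read_camera("wrist"); save("v_"+n,im,(250,60,420,200),4); np.save(f"v_{n}.npy",np.r_[pose[0],pose[1]])
print(get_time())
```

```text
79.6333
```

View pics/v_g.png

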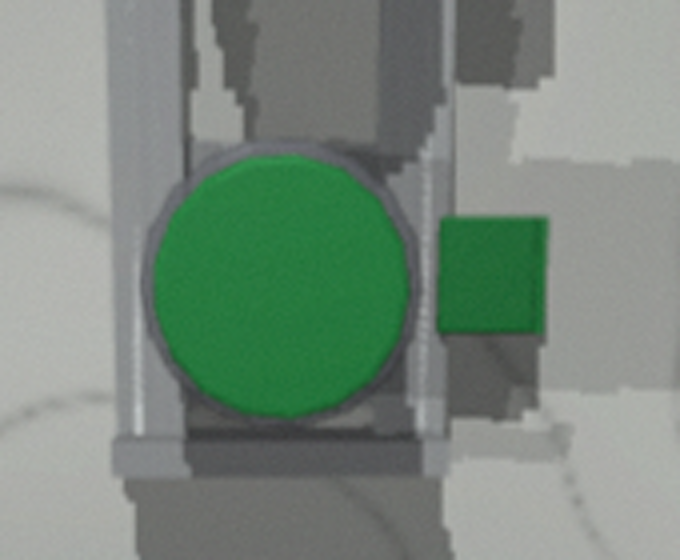

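View pics/v_r.png

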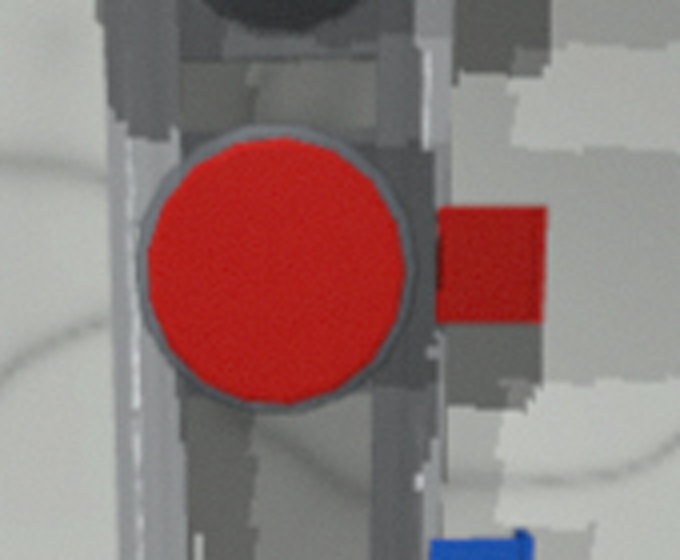

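View pics/v_y.png

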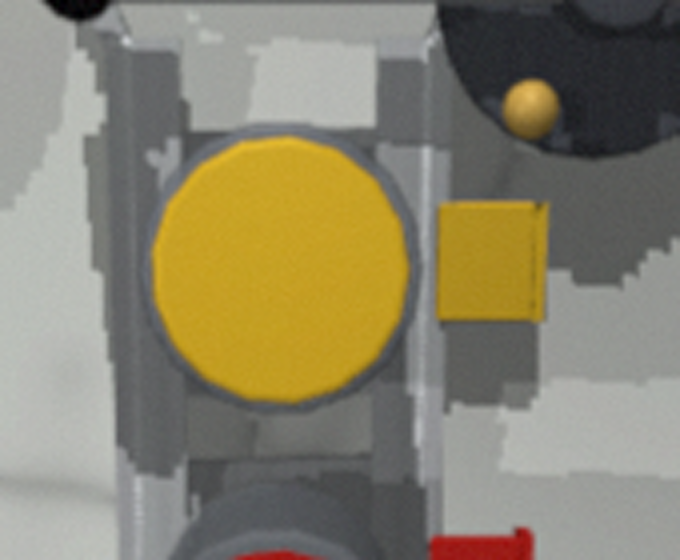

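Run:
```python
from h import *
O,d,y=rail()
for n,c,t in (("g",(282,287),(492,275)),("r",(277,270),(491,265)),("y",(281,270),(491,261))):
    v=np.load(f"v_{n}.npy");pose=(v[:3],v[3:])
    for uv,z in ((c,.108),(t,.018)):
        P=pix2w("wrist",[np.array(uv)/4+[250,60]],z,pose)[0]; print(n,"x %.1f y %.1f"%((P-O)@d*1e3,(P-O)@y*1e3))
```

```text
g x 276.0 y 0.1
g x 276.1 y 48.0
r x 123.5 y -0.3
r x 124.3 y 48.2
y x 48.1 y 0.4
y x 48.0 y 48.2
```

All three are within 1 mm of their clips and the keeper is shut. I'll move clear and hand in.

Run:
```python
from h import *
move_pose([.30,-.50,.35],down(-1)); wait(.3)
save("t21",read_camera("top")); job_done(); print(get_time())
```

```text
the job is handed in; nothing more can be done
the job is handed in; nothing more can be done
```

View pics/t21.png

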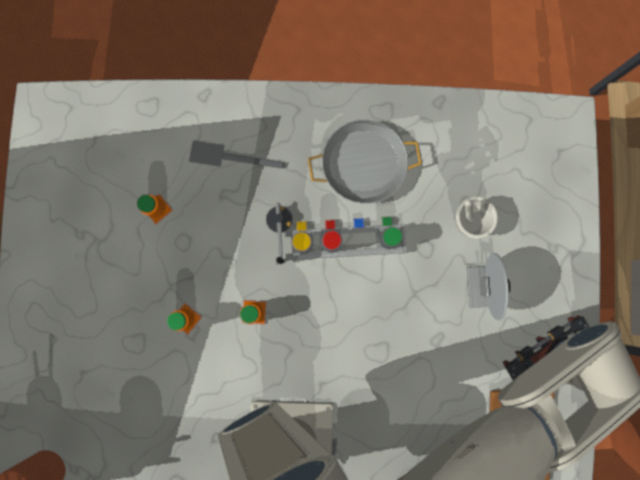

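The job is done and handed in at about 80 s. I swung the keeper open to its end stop, slid the green, red and yellow jars to their clips, then swung it shut to its end stop. No blue jar was on the marble, so its clip stays empty.

- **Jar positions:** from overhead after closing, each jar stood upright and centred within about 1 mm of its clip along the rail:

| Jar | Jar (mm from mouth) | Clip tab (mm from mouth) |
|---|---|---|
| Green | 276.0 | 276.1 |
| Red | 123.5 | 124.3 |
| Yellow | 48.1 | 48.0 |

- **Keeper:** the force fell off after the catch before each end. Pictures taken after I let go showed it still fully open, and later lying straight across the mouth.
- **Bystanders:** the last top picture shows the pan, mortar, spatula, lid clamp and orange look-alikes where they started.
- **Checks that disagreed:** one oblique view put green about 3 mm off its clip, and the overhead recheck cleared it. My first grip on the green jar caught the glass below the cap, so I set it down and regripped on the cap.
- **Force:** the final push on the shut keeper read about 33 N at the wrist. It was more than I meant, but below the 40 N and 120 N limits.

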